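Lock a tube rack into the clamping station

ROBOT

A 7-joint arm with a two-finger parallel gripper is mounted at the origin on the work surface. World frame = base frame: x ahead of the robot, y to its left, z up, the work surface at z = 0. Lengths are in m, angles in rad, forces in N, time in s.
With the tool pointing down it reaches from about 0.4 to 0.85 m from the base axis. Payload 10.4 kg.
Tool frame: the origin (TCP) lies between the finger pads; the fingertips stand ahead of it and the grasp point (between the pads) lies 3 mm ahead of it (r.tips_ahead is the z of the fingertips in the tool frame, in m); z points along the fingers, y is the line along which they close (so a half turn about z gives the same grasp; the last joint's range is limited). The gripper opens to 87 mm and grips with 3 to 60 N. Pads are 19 mm wide; open, the fingers measure 117 mm over their backs; the gripper's body (75 mm by 190 mm) begins 51 mm behind the grasp point.
Start: joints at [1.209, 0.332, -0.065, 1.46, 0.022, 1.35, -0.088], TCP at [0.208, -0.589, 0.217] pointing down, gripper open.
Joint ranges: [-2.6, 2.6], [-0.5, 2.12], [-1.47, 1.34], [0.16, 2.42], [-1.27, 4.41], [0.06, 2.06], [-2.6, 2.6]. Speed limits (rad/s): [2.22, 2.22, 2.79, 2.79, 3.14, 3.14, 3.14].

INTERFACE

Orientations are given as a unit quaternion [x, y, z, w].
In Python, from bench import telemetry, camera, get_calibration, r gives the robot as it stands.
- The arm moves only by the tool drive_tool, never from a script. Its argument "series" is one flat list of numbers, 7 for each row, row after row: the turn, a rotation vector about the tool's x, y, z in units of 5 degrees (1.0 is 5 degrees), then the shift along the tool's x, y, z in units of 40 mm (1.0 is 40 mm), then the opening, from -1 (shut) to 1 (fully open). A call has 1 to 10 rows; each row is the pose to reach, as a shift and turn from the pose commanded when the call began, along the tool's axes at that moment; what a row does not reach only later rows make up. A row lasts 1/12 s, in which the tool goes at most 41.7 mm and 7.16 degrees, less where a joint would pass 70% of its speed; a pose out of reach is approached as far as the arm can. A call with a gripper value outside its range is refused whole. The fingers move at their own pace and stop on an object; "grip_force" is the grip in N (left out, the last holds). Time passes only in rows, so rows that repeat a pose let the fingers close. It gives the time, the measured TCP pose, the force, the opening and the grip force at its end, in the units of the state.
- telemetry.read_state(): the state, without advancing time (a new reading comes with each control period).
- camera(name): name is "side" or "top"; returns the picture (400x640x3 uint8, red, green, blue); there is no depth.
- get_calibration(name): a dict with "fovy" (degrees; the focal length in pixels is half the picture's height over the tangent of half this angle, whatever the lens; pixels are square), "cx", "cy" (the principal point, pixels), "xyz" and "rotation" of the camera in the world. Camera axes: x right, y up, looking along -z (the intrinsics and any distortion apply to the point x, -y, -z); pixel columns grow to the right and rows downward; lengths in m; the calibration is good to about 2 mm. A picture is of the moment at which its call begins. get_calibration takes no time and is no camera call.
- r.close_job(): hands the job in; it is judged then, once.
The state is a dict: "time": time; "joint_positions": joint angles; "joint_vel": joint speeds; "joint_torque": joint torques, N m; "ee_pos": TCP position; "eef_rot": TCP orientation; "ft_force": force on the tool from outside, world axes, zero at the start; "torque": the same for the moment, N m; "width": finger opening in m; "grip_force": force on a finger pad.
Only numpy, scipy, OpenCV 4.12 (cv2) and the standard library are available. Lean on these libraries where they do the work, as an engineer would, in place of code of your own. Each camera call takes 0.05 s, during which the arm holds its last target. There are 200 camera calls.

TASK

With the fingertips only, push the tube rack that stands in the clamping station's lane along the lane until it is fully home against the end stop. Then push the clamp's lever over, away from you, past its dead point until it snaps into lock. Do not grip or lift anything, and leave everything else on the bench where it stands.

Things in the scene. Friction and masses are not known exactly. Their poses are not given: they have to be found in the camera images.
- station: Fixed aluminium tube-rack clamping station, plate 200 x 210 x 12 mm. Origin on the table (plate x -85 to 115, y -105 to 105 mm); x runs along the rack's lane to the end stop, roughly away from the robot; y left, z up. Lane centred on y = 55 mm between guides 62 mm apart, 20 mm (left) and 12 mm (right) above the plate. The lever clamp stands right of the lane; locked, its foot presses on the rack's side.
- rack_mid (a point): Centre of the loose black tube rack's block, 24 mm above its underside. Block 90 mm long (along the lane), 58 wide, 48 tall; capped tubes fixed in it reach 78 mm. About 0.18 to 0.35 kg. It stands on the plate in the lane, at the start 40 to 55 mm short of the stop. Axes parallel to the station's.
- rack_home (a point): Fixed point where rack_mid is when the rack is fully home: station frame x = 50, y = 55 (the lane leaves 2 mm play either side), z = 36 mm. The end stop's face is 45 mm further along x, its top 42 mm above the table.
- lever (a joint): Lever angle in rad, anticlockwise from above. Starts at 0 (open). The lever points from its pivot at 235 deg plus this angle from the station's x axis. Dead point 1.20, lock stop 1.40. A spring resists up to the dead point (10 to 14 N at the grip from the start, fading near the dead point) and drives it back if let go; beyond it, it snaps onto the stop and stays. Push it on its robot-facing side, away from the robot.
- lever_grip (a point): Centre of the lever's straight black rubber grip, 80 mm from the pivot, 62 mm above the table; moves with the lever in a level circle. Grip 62 mm long (48 to 110 mm from the pivot), 16 mm thick, 26 mm tall (49 to 75 mm above the table), free space below it.
- lever_pivot (a point): The lever's vertical pivot axis, fixed, at x = 30, y = -60, z = 62 mm in the station's frame; the pin's top is 76 mm above the table.
- spare_rack: Bystander, to be left alone: the other, wider black tube rack (95 x 85 mm, 78 mm tall), loose on the table beyond the station; origin under its centre.
- reagent_bottle: Bystander, to be left alone: white bottle, 60 mm across, 150 mm tall, left of the station; origin under its centre.
- sample_jar: Bystander, to be left alone: small clear jar, 42 mm across, 50 mm tall, standing on the table on the robot's side of the station, between the rack's lane and the lever; origin under its centre.
- slide_box: Bystander, to be left alone: cardboard box 85 x 55 x 32 mm right of the lever; origin under its centre.
- beaker: Bystander, to be left alone: glass beaker, 72 mm across, 85 mm tall, on the right of the table; origin under its centre.
- tip_box: Bystander, to be left alone: blue box with clear lid, 120 x 85 x 65 mm, on the left of the table; origin under its centre.
- timer: Bystander, to be left alone: flat white timer, 70 x 70 x 22 mm, front right; origin under its centre.

How it is judged:
By the outcome, as a careful person would: the job done as asked, in the order asked, and still so for the second after the job is handed in, with the robot touching nothing.
It also fails if it takes over 48 s, if anything falls off the work surface, if the arm or the gripper's body presses on something with over 40 N, if the wrist force passes 120 N, or if a joint passes its speed limit or range.

## Working session

There is one attempt and no reset: what is moved stays moved. The work goes in short steps, Python scripts to look and compute and a tool call to move; the robot and the scene stay as the last step left them, time stands still between calls to the robot, and variables do not carry over. Pictures are saved under pics/ and viewed, at most 10 in all, crops included, and the job is handed in when it is done.

Besides the shell and the picture viewer there is one more tool, called in YAML: its name, and indented under it one key for each argument. drive_tool: Moves the arm, as the interface text tells. Its arguments: {"type":"object","properties":{"series":{"type":"array"},"grip_force":{"type":"number"}},"required":["series"]}

```bash
mkdir -p pics; ls; python3 - <<'E'
from bench import telemetry,camera,get_calibration,r
import cv2
for n in("side","top"):
    cv2.imwrite(f"pics/{n}0.png",camera(n)[:,:,::-1]); print(n,get_calibration(n))
s=telemetry.read_state(); print(s['time'],s['ee_pos'],s['eef_rot'],s['width'],r.tips_ahead)
E
```

```text
pics
side {'fovy': 56.294482949137254, 'cx': 322.03543407497773, 'cy': 194.43395237662233, 'xyz': array([-0.1340915 ,  0.75833714,  0.63708284]), 'rotation': array([-0.18111756,  0.47436006,  0.81105443, -0.29046459])}
top {'fovy': 46.952239824977966, 'cx': 321.0563462383454, 'cy': 197.93930056360026, 'xyz': array([ 0.34850399, -0.01404471,  1.61966465]), 'rotation': array([ 0.04242378, -0.04164484, -0.69602545,  0.71555188])}
0.1 [ 0.20760366 -0.58915595  0.21654467] [ 9.85685633e-01  1.68592534e-01 -1.40688682e-04 -6.09261144e-04] 0.08704355329854273 0.022
```

View pics/top0.png

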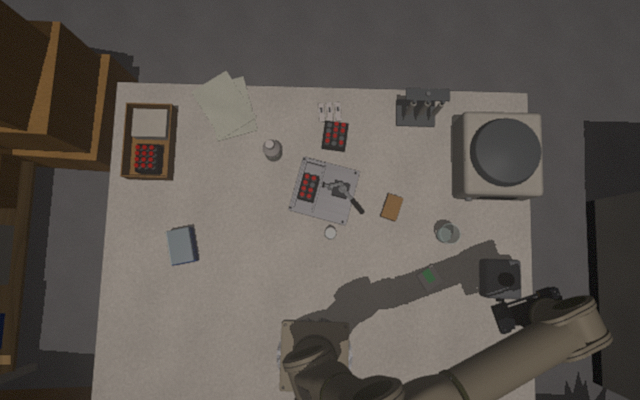

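View pics/side0.png

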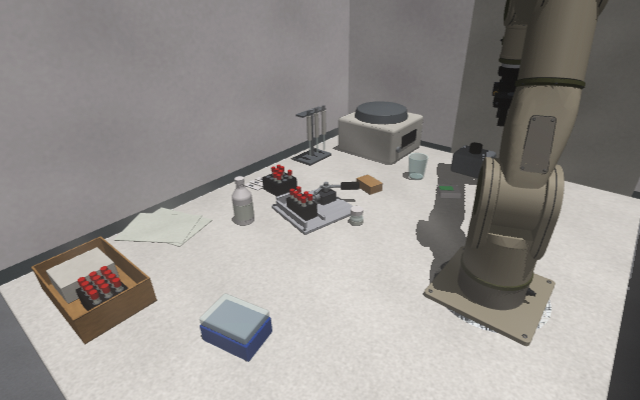

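Top view: station plate spans about (290–358, 157–223), with the rack at (308,187), the lever grip at (355,204), the jar at (331,232) and the box at (391,207). The side view shows the station at (315,205). Next I'll zoom in.

```bash
cat > h.py <<'E'
import numpy as np, cv2
from scipy.spatial.transform import Rotation as R
from bench import telemetry,camera,get_calibration,r
def ray(n,uv):
    c=get_calibration(n); f=200/np.tan(np.radians(c['fovy']/2)); uv=np.atleast_2d(uv).astype(float)
    d=np.c_[(uv[:,0]-c['cx'])/f,-(uv[:,1]-c['cy'])/f,-np.ones(len(uv))]
    return c['xyz'],R.from_quat(c['rotation']).apply(d)
def onplane(n,uv,z):
    o,d=ray(n,uv); return o+d*((z-o[2])/d[:,2])[:,None]
def proj(n,p):
    c=get_calibration(n); f=200/np.tan(np.radians(c['fovy']/2))
    q=R.from_quat(c['rotation']).inv().apply(np.atleast_2d(p)-c['xyz'])
    return np.c_[c['cx']-f*q[:,0]/q[:,2],c['cy']+f*q[:,1]/q[:,2]]
E
python3 - <<'E'
from h import *
t=cv2.imread('pics/top0.png'); s=cv2.imread('pics/side0.png')
a=cv2.resize(t[145:245,275:410],None,fx=5.5,fy=5.5,interpolation=cv2.INTER_CUBIC)
cv2.imwrite('pics/t1.png',a)
cv2.imwrite('pics/s1.png',cv2.resize(s[165:240,260:390],None,fx=6,fy=6,interpolation=cv2.INTER_CUBIC))
hsv=cv2.cvtColor(t,cv2.COLOR_BGR2HSV)
for p in [(325,165),(300,210),(345,215),(280,200),(308,187),(355,204)]: print(p,t[p[1],p[0]],hsv[p[1],p[0]])
E
```

```text
(325, 165) [93 95 98] [12 13 98]
(300, 210) [121 123 126] [ 12  10 126]
(345, 215) [122 123 127] [  6  10 127]
(280, 200) [124 132 140] [ 15  29 140]
(308, 187) [46 45 52] [176  34  52]
(355, 204) [41 45 48] [17 37 48]
```

View pics/t1.png

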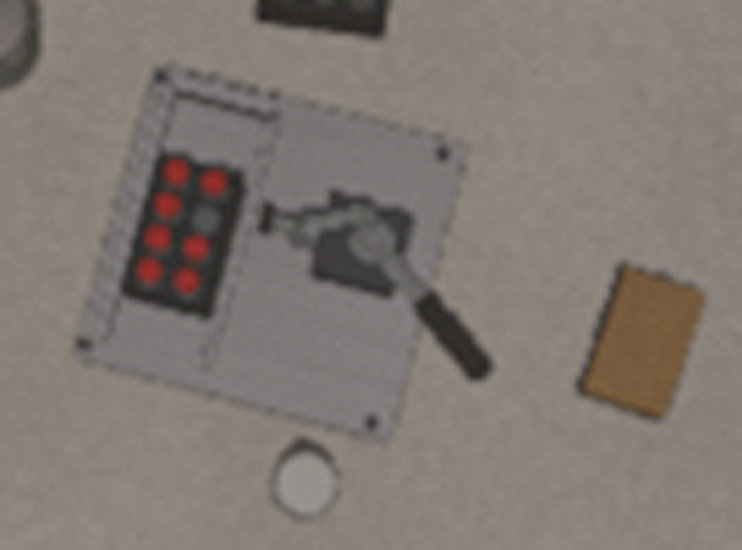

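View pics/s1.png

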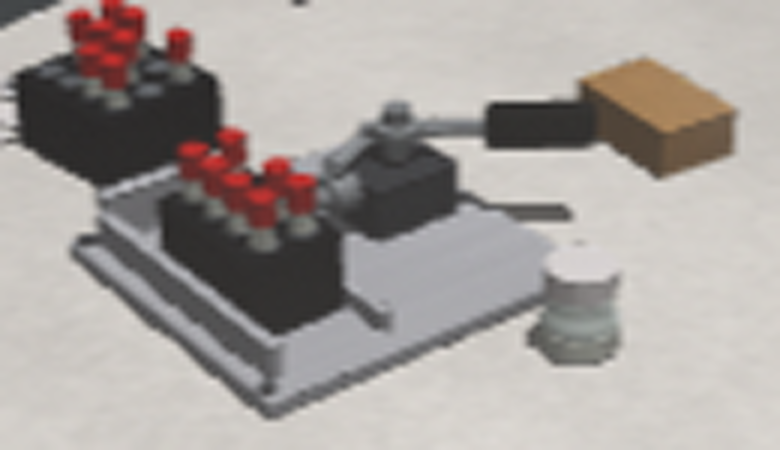

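The corners in the t1 crop are: plate FL (162,66), FR (467,145), NR (390,440), NL (75,358). The rack's near top edge runs (124,295)–(212,318). The grip runs (423,300)–(482,372), with the pivot near (374,240) and the jar lid at (305,484).

```bash
cat >> h.py <<'E'
def fit(src,dst):
    a=src-src.mean(0); b=dst-dst.mean(0)
    th=np.arctan2((a[:,0]*b[:,1]-a[:,1]*b[:,0]).sum(),(a*b).sum())
    M=np.array([[np.cos(th),-np.sin(th)],[np.sin(th),np.cos(th)]])
    return th,dst.mean(0)-M@src.mean(0),M
E
python3 - <<'E'
from h import *
np.set_printoptions(precision=4,suppress=True)
cr=lambda p:(np.array(p,float)+.5)/5.5-.5+np.array([275,145])
P=onplane('top',cr([(162,66),(467,145),(390,440),(75,358)]),.012)[:,:2]
S=np.array([(.115,.105),(.115,-.105),(-.085,-.105),(-.085,.105)])
th,t,M=fit(S,P); print('yaw',np.degrees(th),'org',t,'res',(S@M.T+t-P)*1e3)
st=lambda uv,z:(onplane('top',cr(uv),z)[:,:2]-t)@M
print('rack near edge st',st([(124,295),(212,318),(165,152),(246,170)],.06))
print('pivot',st([(374,240)],.076),'grip ends',st([(423,300),(482,372)],.075))
print('jar',st([(305,484)],.05),'box',st([(625,265),(705,292),(662,418),(582,392)],.032))
# screws in side view check
P2=onplane('side',(np.array([(272,412),(80,250)])+.5)/6-.5+np.array([260,165]),.006)[:,:2]
print('side NL,FL st',(P2-t)@M)
w=lambda p:M@np.array(p)+t
for n,p in dict(home=(.05,.055),pivot=(.03,-.06),grip=(.03+.08*np.cos(np.radians(235)),-.06+.08*np.sin(np.radians(235)))).items(): print(n,w(p))
E
```

```text
yaw -13.500124117242974 org [ 0.5536 -0.0168] res [[ 3.0482  3.4988]
 [ 0.3299 -2.7566]
 [-2.8482 -1.5714]
 [-0.5299  0.8292]]
rack near edge st [[-0.0421  0.081 ]
 [-0.0417  0.0246]
 [ 0.0513  0.0803]
 [ 0.0535  0.0285]]
pivot [[ 0.0292 -0.0597]] grip ends [[ 0.0012 -0.0983]
 [-0.0323 -0.1443]]
jar [[-0.1254 -0.0576]] box [[ 0.0616 -0.2174]
 [ 0.0581 -0.2704]
 [-0.0263 -0.2634]
 [-0.0235 -0.2109]]
side NL,FL st [[-0.0844  0.1043]
 [ 0.1098  0.1006]]
home [0.6151 0.025 ]
pivot [ 0.5688 -0.0822]
grip [ 0.5089 -0.1352]
```

```bash
cat >> h.py <<'E'
TH=np.radians(-13.5); T0=np.array([.5536,-.0168])
M0=np.array([[np.cos(TH),-np.sin(TH)],[np.sin(TH),np.cos(TH)]])
Q1=R.from_euler('z',TH)*R.from_euler('x',np.pi)   # tool x = station x, pointing down
def to(st,z,s=None):
    """units (turn, shift) from the present pose to station xy, TCP height z"""
    s=s or telemetry.read_state(); q=R.from_quat(s['eef_rot'])
    p=np.r_[M0@np.array(st)+T0,z]
    return np.round(np.r_[(q.inv()*Q1).as_rotvec(degrees=True)/5,q.inv().apply(p-s['ee_pos'])/.04],3)
def now():
    s=telemetry.read_state(); return s['time'],(s['ee_pos'][:2]-T0)@M0,s['ee_pos'][2],s['ft_force'],s['width']
E
python3 - <<'E'
from h import *
np.set_printoptions(precision=4,suppress=True)
print(to((-.085,.055),.217)); print(to((-.085,.055),.060))
b=onplane('side',[(243,218)],.0)[:,:2]; print('bottle st',(b-T0)@M0)
E
```

```text
[ -0.014   0.005   6.582  11.877 -12.93    0.004]
[ -0.014   0.005   6.582  11.877 -12.925   3.929]
bottle st [[0.1142 0.2078]]
```

drive_tool:
  series: [0,0,0.66,1.19,-1.29,0,-1,0,0,1.32,2.38,-2.59,0,-1,0,0,1.98,3.56,-3.88,0,-1,0,0,2.64,4.75,-5.17,0,-1,0,0,3.3,5.94,-6.46,0,-1,0,0,3.3,5.94,-6.46,0,-1,0,0,3.3,5.94,-6.46,0,-1,0,0,3.3,5.94,-6.46,0,-1,0,0,3.3,5.94,-6.46,0,-1,0,0,3.3,5.94,-6.46,0,-1]

```text
time: 0.93
ee_pos: [0.3479, -0.2626, 0.2174]
eef_rot: [1.0, 0.029, 0.0, -0.0]
ft_force: [0.3, -0.7, 0.1]
width: 0.0283
grip_force: 0.0
```

```bash
python3 -c "
from h import *
print(now(),to((-.085,.055),.217))"
```

```text
(0.9333, array([-0.14266761, -0.28700785]), np.float64(0.21739527759125765), array([ 0.33884094, -0.6792561 ,  0.09562044]), 0.028343383381502184) [-1.000e-03 -4.000e-03  3.358e+00  3.850e+00 -7.769e+00  1.100e-02]
```

drive_tool:
  series: [0,0,3.3,3.85,-7.77,0,-1,0,0,3.3,3.85,-7.77,0,-1,0,0,3.3,3.85,-7.77,0,-1,0,0,3.3,3.85,-7.77,0,-1,0,0,3.3,3.85,-7.77,0,-1,0,0,3.3,3.85,-7.77,0,-1,0,0,3.3,3.85,-7.77,0,-1,0,0,3.3,3.85,-7.77,0,-1,0,0,3.3,3.85,-7.77,0,-1,0,0,3.3,3.85,-7.77,0,-1]

```text
time: 1.77
ee_pos: [0.4849, 0.0566, 0.2172]
eef_rot: [0.993, -0.115, 0.0, -0.001]
ft_force: [0.2, -0.7, -0.4]
width: 0.0005
grip_force: 0.0
```

```bash
python3 -c "
from h import *
print(now(),to((-.085,.055),.061))
a=camera('top')[130:250,270:420];b=camera('side')[120:240,240:400]
cv2.imwrite('pics/c2.png',np.vstack([cv2.resize(x[:,:,::-1],(375,300),interpolation=2) for x in (a,b)]))"
```

```text
(1.7667, array([-0.08393875,  0.05534245]), np.float64(0.21716152311216688), array([ 0.24257867, -0.70642295, -0.3510415 ]), 0.0005217050808901203) [-3.000e-02  3.000e-03  5.600e-02 -2.600e-02  1.900e-02  3.904e+00]
```

View pics/c2.png

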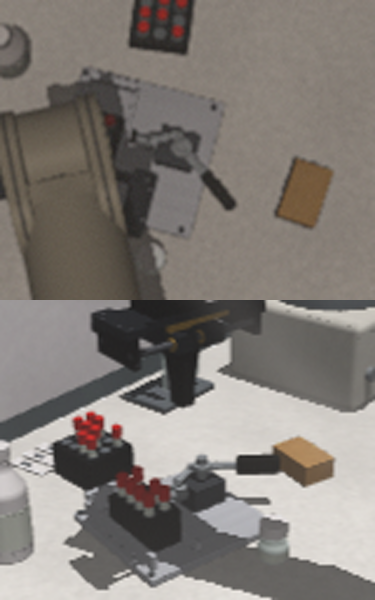

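The gripper is shut and above the lane's near end, and the scene is undisturbed: rack at about (147,505) and bottle at far left in the lower crop. Next is the descent.

drive_tool:
  series: [0,0,0,0,0,0.9,-1,0,0,0,0,0,1.8,-1,0,0,0,0,0,2.6,-1,0,0,0,0,0,3.3,-1,0,0,0,0,0,3.7,-1,0,0,0,0,0,3.9,-1,0,0,0,0,0,3.9,-1,0,0,0,0,0,3.9,-1]

```text
time: 2.53
ee_pos: [0.4843, 0.0506, 0.0618]
eef_rot: [0.993, -0.119, 0.0, 0.0]
ft_force: [-0.3, 0.4, 0.8]
width: 0.0007
grip_force: 0.0
```

```bash
python3 -c "
from h import *
print(now(),to((.005-.0095,.055),.061))"
```

```text
(2.5333, array([-0.08313617,  0.04931136]), np.float64(0.06179179684771775), array([-0.33755976,  0.35848045,  0.79283436]), 0.0006944362582621529) [ 0.002 -0.004 -0.032  1.965 -0.148  0.02 ]
```

drive_tool:
  series: [0,0,0,0.1,-0.14,0,-1,0,0,0,0.25,-0.14,0,-1,0,0,0,0.4,-0.14,0,-1,0,0,0,0.5,-0.14,0,-1,0,0,0,0.6,-0.14,0,-1,0,0,0,0.67,-0.14,0,-1,0,0,0,0.74,-0.14,0,-1,0,0,0,0.81,-0.14,0,-1,0,0,0,0.88,-0.14,0,-1,0,0,0,0.95,-0.14,0,-1]

```text
time: 3.37
ee_pos: [0.5225, 0.0478, 0.0612]
eef_rot: [0.993, -0.118, 0.0, 0.0]
ft_force: [0.6, 1.3, -0.3]
width: 0.0001
grip_force: 0.0
```

drive_tool:
  series: [0,0,0,0.07,0,0,-1,0,0,0,0.14,0,0,-1,0,0,0,0.21,0,0,-1,0,0,0,0.28,0,0,-1,0,0,0,0.35,0,0,-1,0,0,0,0.42,0,0,-1,0,0,0,0.49,0,0,-1,0,0,0,0.56,0,0,-1,0,0,0,0.63,0,0,-1,0,0,0,0.7,0,0,-1]

```text
time: 4.2
ee_pos: [0.5497, 0.0412, 0.0612]
eef_rot: [0.993, -0.118, 0.0, 0.0]
ft_force: [-1.6, -0.6, 0.9]
width: 0.0004
grip_force: 0.8
```

```bash
python3 -c "
from h import *
print(now(),to((.005-.0095,.055),.061))"
```

```text
(4.2, array([-0.01730988,  0.05553661]), np.float64(0.061230145684094225), array([-1.57391856, -0.58423658,  0.90447089]), 0.0004397031887294037) [ 0.001 -0.001 -0.018  0.32   0.013  0.006]
```

drive_tool:
  series: [0,0,0,0.04,0,0,-1,0,0,0,0.08,0,0,-1,0,0,0,0.12,0,0,-1,0,0,0,0.15,0,0,-1,0,0,0,0.18,0,0,-1,0,0,0,0.2,0,0,-1,0,0,0,0.22,0,0,-1]

```text
time: 4.78
ee_pos: [0.5581, 0.0392, 0.0613]
eef_rot: [0.993, -0.118, 0.0, 0.0]
ft_force: [-2.2, 0.3, -0.4]
width: 0.0008
grip_force: 0.7
```

drive_tool:
  series: [0,0,0,0.02,0,0,-1,0,0,0,0.04,0,0,-1,0,0,0,0.06,0,0,-1,0,0,0,0.08,0,0,-1,0,0,0,0.1,0,0,-1]

```text
time: 5.2
ee_pos: [0.562, 0.0383, 0.0612]
eef_rot: [0.993, -0.118, 0.0, 0.0]
ft_force: [-2.0, 0.0, 0.3]
width: 0.0002
grip_force: 0.7
```

drive_tool:
  series: [0,0,0,0.02,0,0,-1,0,0,0,0.04,0,0,-1,0,0,0,0.06,0,0,-1,0,0,0,0.08,0,0,-1]

```text
time: 5.53
ee_pos: [0.5651, 0.0376, 0.0612]
eef_rot: [0.993, -0.118, -0.0, 0.0]
ft_force: [-0.9, 0.4, 0.1]
width: 0.0004
grip_force: 0.7
```

```bash
python3 -c "
from h import *
print(now())"
```

```text
(5.5333, array([-0.00154539,  0.05553702]), np.float64(0.061216893627666344), array([-0.93099684,  0.36714505,  0.13949223]), 0.0004036028345971985)
```

Not at the stop yet, so I'll keep going in small steps.

drive_tool:
  series: [0,0,0,0.02,0,0,-1,0,0,0,0.04,0,0,-1,0,0,0,0.06,0,0,-1,0,0,0,0.08,0,0,-1]

```text
time: 5.87
ee_pos: [0.5666, 0.0379, 0.0611]
eef_rot: [0.993, -0.118, -0.002, -0.0]
ft_force: [-12.1, 3.7, 7.4]
width: 0.0003
grip_force: 6.3
```

drive_tool:
  series: [0,0,0,0.02,0,0,-1,0,0,0,0.04,0,0,-1,0,0,0,0.04,0,0,-1]

```text
time: 6.12
ee_pos: [0.5669, 0.0384, 0.061]
eef_rot: [0.993, -0.117, -0.003, -0.0]
ft_force: [-16.1, 4.1, 10.3]
width: 0.0005
grip_force: 8.3
```

The rack is against the stop: the force rises with no travel. I'll back off and rise.

drive_tool:
  series: [0,0,0,-0.1,0,0,-1,0,0,0,-0.4,0,0,-1,0,0,0,-0.9,0,0,-1,0,0,0,-1.2,0,-0.2,-1,0,0,0,-1.2,0,-0.9,-1,0,0,0,-1.2,0,-1.7,-1,0,0,0,-1.2,0,-2,-1,0,0,0,-1.2,0,-2,-1]

```text
time: 6.78
ee_pos: [0.5254, 0.048, 0.1447]
eef_rot: [0.993, -0.118, 0.003, -0.0]
ft_force: [0.9, -0.2, -0.1]
width: 0.0001
grip_force: 0.0
```

```bash
python3 -c "
from h import *
print(now(),to((-.050,-.098),.140))
cv2.imwrite('pics/t3.png',camera('top')[:,:,::-1])
cv2.imwrite('pics/s3.png',cv2.resize(camera('side')[165:240,250:390,::-1],None,fx=5.5,fy=5.5,interpolation=2))
th=np.radians(235);u=np.array([np.cos(th),np.sin(th)]);print(proj('top',[*np.r_[M0@(np.array([.03,-.06])+.08*u)+T0,.062],]))"
```

```text
(6.7833, array([-0.04258291,  0.05641254]), np.float64(0.14473873384075753), array([ 0.94494628, -0.18658145, -0.13916485]), 9.539091059380852e-05) [-0.013 -0.074 -0.019 -0.18   3.861  0.113]
[[357.7258052  206.48563957]]
```

View pics/s3.png

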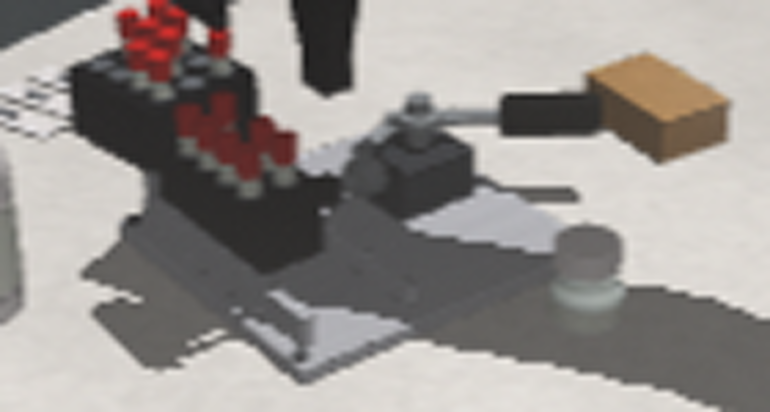

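The rack sits against the stop, with its front corner now at about (270,270) in the crop, and the lever and jar are undisturbed. I'll move over to the lever.

drive_tool:
  series: [0,0,0,-0.1,0.7,0,-1,0,0,0,-0.18,1.5,0,-1,0,0,0,-0.18,2.3,0,-1,0,0,0,-0.18,3.1,0,-1,0,0,0,-0.18,3.7,0,-1,0,0,0,-0.18,3.86,0,-1,0,0,0,-0.18,3.86,0,-1,0,0,0,-0.18,3.86,0,-1]

```text
time: 7.55
ee_pos: [0.4795, -0.0999, 0.1404]
eef_rot: [0.993, -0.118, -0.001, -0.0]
ft_force: [-0.2, 0.7, 0.3]
width: 0.0002
grip_force: 0.0
```

```bash
python3 -c "
from h import *
print(now(),to((-.050,-.098),.068))"
```

```text
(7.55, array([-0.05264125, -0.09814115]), np.float64(0.14039473197936084), array([-0.17921825,  0.74116867,  0.29963411]), 0.00020815306161270047) [-0.006  0.013 -0.018  0.068 -0.003  1.81 ]
```

drive_tool:
  series: [0,0,0,0.06,0,0.5,-1,0,0,0,0.06,0,1,-1,0,0,0,0.06,0,1.5,-1,0,0,0,0.06,0,1.8,-1,0,0,0,0.06,0,1.8,-1,0,0,0,0.06,0,1.8,-1]

```text
time: 8.05
ee_pos: [0.4821, -0.1, 0.0691]
eef_rot: [0.993, -0.117, -0.0, -0.0]
ft_force: [0.6, -0.3, 0.4]
width: 0.0002
grip_force: 0.0
```

```bash
python3 -c "
from h import *
np.set_printoptions(precision=4,suppress=True)
t,p,z,f,w=now();print(t,p,z,f)
for a in np.arange(0,1.46,.1):
    th=np.radians(235)+a;n=np.array([-np.sin(th),np.cos(th)]);u=np.array([np.cos(th),np.sin(th)])
    c=np.array([.03,-.06])+.08*u-n*(.008+.0095*abs(n[0])+.014*abs(n[1]))
    print(round(a,2),c,(c-p)*[1,-1]/.04)"
```

```text
8.05 [-0.0501 -0.0976] 0.06910571933643478 [ 0.6179 -0.2912  0.415 ]
0.0 [-0.0354 -0.1119] [0.3681 0.3568]
0.1 [-0.0293 -0.1185] [0.5206 0.5218]
0.2 [-0.0224 -0.1244] [0.693  0.6708]
0.3 [-0.0148 -0.1296] [0.8835 0.801 ]
0.4 [-0.0065 -0.134 ] [1.09   0.9098]
0.5 [ 0.0023 -0.1374] [1.3098 0.9951]
0.6 [ 0.0115 -0.1398] [1.5399 1.055 ]
0.7 [ 0.0185 -0.1413] [1.7151 1.0936]
0.8 [ 0.0254 -0.1423] [1.8887 1.1181]
0.9 [ 0.0326 -0.1427] [2.0676 1.1273]
1.0 [ 0.0399 -0.1424] [2.2504 1.12  ]
1.1 [ 0.0473 -0.1414] [2.4358 1.0952]
1.2 [ 0.0548 -0.1397] [2.622  1.0517]
1.3 [ 0.0622 -0.1372] [2.807  0.9888]
1.4 [ 0.0694 -0.1338] [2.9886 0.9059]
```

drive_tool:
  series: [0,0,0,0.18,0.18,0,-1,0,0,0,0.3,0.3,0,-1,0,0,0,0.37,0.36,0,-1,0,0,0,0.45,0.44,0,-1,0,0,0,0.52,0.52,0,-1,0,0,0,0.61,0.6,0,-1,0,0,0,0.69,0.67,0,-1,0,0,0,0.79,0.74,0,-1,0,0,0,0.88,0.8,0,-1,0,0,0,0.98,0.86,0,-1]

```text
time: 8.88
ee_pos: [0.5122, -0.1431, 0.07]
eef_rot: [0.993, -0.118, -0.0, -0.0]
ft_force: [-4.9, 4.7, 8.7]
width: 0.0002
grip_force: 4.7
```

```bash
python3 -c "
from h import *
print(now(),to((.0474,-.1414),.068))"
```

```text
(8.8833, array([-0.01081539, -0.13244807]), np.float64(0.06998660043623854), array([-4.89104501,  4.74985242,  8.68621443]), 0.00018818693892640322) [-0.008  0.009 -0.01   1.456  0.223  0.048]
```

drive_tool:
  series: [0,0,0,0.11,0.05,0,-1,0,0,0,0.22,0.1,0,-1,0,0,0,0.33,0.14,0,-1,0,0,0,0.45,0.17,0,-1,0,0,0,0.56,0.2,0,-1,0,0,0,0.65,0.22,0,-1,0,0,0,0.74,0.23,0,-1,0,0,0,0.82,0.25,0,-1,0,0,0,0.91,0.26,0,-1,0,0,0,1,0.26,0,-1]

```text
time: 9.72
ee_pos: [0.5488, -0.1635, 0.0692]
eef_rot: [0.993, -0.118, 0.0, 0.0]
ft_force: [-0.2, 0.4, 0.3]
width: 0.0005
grip_force: 0.0
```

```bash
python3 -c "
from h import *
print(now())"
```

```text
(9.7167, array([ 0.02959799, -0.14379535]), np.float64(0.06922391424552254), array([-0.20654628,  0.35322035,  0.34003634]), 0.0005221564347442334)
```

The contact force is gone, so I'll take a look.

```bash
python3 -c "
from h import *
a=camera('top')[145:245,275:410];b=camera('side')[150:240,260:390]
cv2.imwrite('pics/c4.png',np.hstack([cv2.resize(x[:,:,::-1],(400,300),interpolation=2) for x in (a,b)]))"
```

```text
(no output)
```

View pics/c4.png

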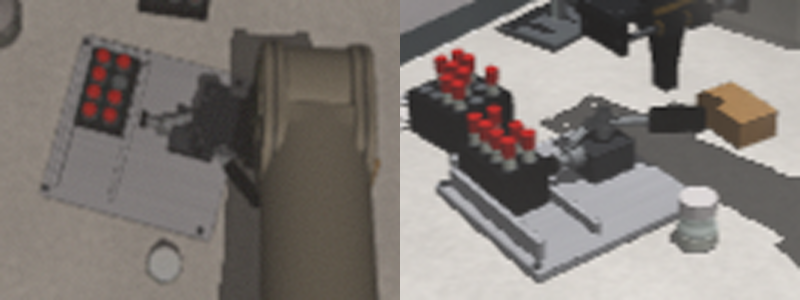

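The lever is back open, its grip at (243,185) in the left crop, and the finger is beyond it: it slipped past. I'll check the real tip height against the projection.

```bash
python3 -c "
from h import *
s=telemetry.read_state();R0=R.from_quat(s['eef_rot'])
for d in (0,.022): 
  q=proj('side',s['ee_pos']+R0.apply([0,0,d]));print(d,q,(q-[260,150])*[400/130,300/90]+[400,0])
T=np.r_[M0@np.array([.03-.0459,-.06-.0655])+T0,.062];q=proj('side',T);print('grip',(q-[260,150])*[400/130,300/90]+[400,0])
print(s['ft_force'],R0.as_matrix())"
```

```text
0 [[345.46636757 177.0950382 ]] [[662.97343868  90.31679401]]
0.022 [[345.38673112 182.82819368]] [[662.72840343 109.42731226]]
grip [[677.00424833 117.870851  ]]
[ 0.68321111  1.02807863 -0.19631645] [[ 9.72009616e-01 -2.34940856e-01  3.16706169e-04]
 [-2.34940903e-01 -9.72009649e-01  1.18316006e-04]
 [ 2.80044189e-04 -1.89411529e-04 -9.99999943e-01]]
```

```bash
python3 -c "
from h import *
p=np.array([.5254,.048,.1447])
for d in (0,.022):
  q=proj('side',p-[0,0,d]);print(d,(q-[250,165])*5.5)
q=proj('top',p);print(q)
im=camera('side')[140:200,310:380,::-1]
cv2.imwrite('pics/s5.png',cv2.resize(im,None,fx=9,fy=9,interpolation=2))"
```

```text
0 [[321.91889404  90.82162114]]
0.022 [[323.39247492 127.59536876]]
[[303.09994765 197.24845923]]
```

View pics/s5.png

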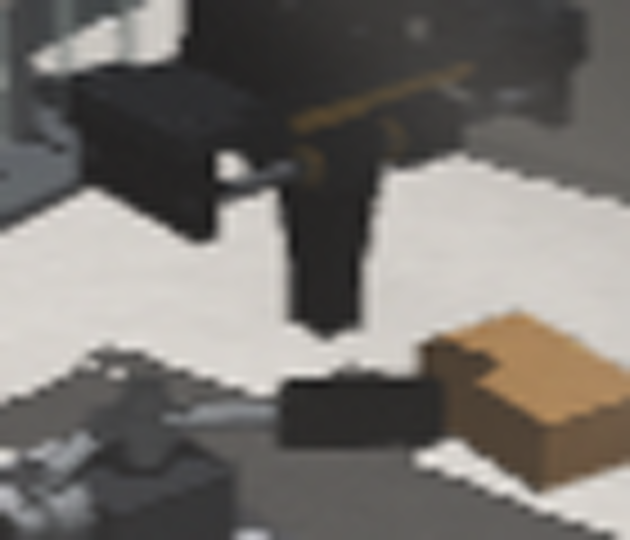

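Both views show the tips only about 3 mm ahead of the TCP, so the finger was about 19 mm too high and slid over the grip. I'll rise, return and go lower.

drive_tool:
  series: [0,0,0,0,0,-0.6,-1,0,0,0,0,0,-1.3,-1,0,0,0,0,0,-1.8,-1,0,0,0,-0.5,-0.3,-1.8,-1,0,0,0,-1.2,-0.7,-1.8,-1,0,0,0,-1.8,-1.1,-1.8,-1,0,0,0,-2,-1.15,-1.8,-1,0,0,0,-2,-1.15,-1.8,-1,0,0,0,-2,-1.15,-1.8,-1]

```text
time: 10.62
ee_pos: [0.4818, -0.1004, 0.1416]
eef_rot: [0.993, -0.118, 0.0, 0.001]
ft_force: [0.2, 0.1, -0.4]
width: 0.0002
grip_force: 0.0
```

```bash
python3 -c "
from h import *
print(now(),to((-.050,-.098),.050))
t=camera('top');a=t[145:245,275:410];b=camera('side')[150:240,260:390]
cv2.imwrite('pics/t6.png',t[:,:,::-1])
print(proj('side',[telemetry.read_state()['ee_pos']]))
cv2.imwrite('pics/c6.png',np.hstack([cv2.resize(x[:,:,::-1],(400,300),interpolation=2) for x in (a,b)]))"
```

```text
(10.6167, array([-0.05031389, -0.09810074]), np.float64(0.14162431388563518), array([ 0.20589628,  0.14031287, -0.38260223]), 0.00022683767423851994) [ 0.011 -0.013 -0.019  0.005 -0.005  2.291]
[[350.86639059 169.20334768]]
```

View pics/c6.png

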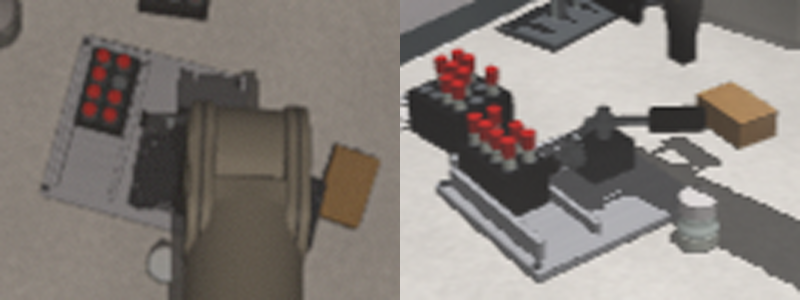

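The tip at (683,62) coincides with the projected TCP, so the tip is about at TCP height. I'll descend until the TCP is near 0.047.

drive_tool:
  series: [0,0,0,0,0,0.6,-1,0,0,0,0,0,1.2,-1,0,0,0,0,0,1.8,-1,0,0,0,0,0,2.2,-1,0,0,0,0,0,2.37,-1,0,0,0,0,0,2.37,-1,0,0,0,0,0,2.37,-1]

```text
time: 11.3
ee_pos: [0.4822, -0.1001, 0.0468]
eef_rot: [0.993, -0.118, 0.0, -0.0]
ft_force: [0.2, -0.6, 0.1]
width: 0.0004
grip_force: 0.0
```

drive_tool:
  series: [0,0,0,0.18,0.18,0,-1,0,0,0,0.3,0.3,0,-1,0,0,0,0.37,0.36,0,-1,0,0,0,0.45,0.44,0,-1,0,0,0,0.52,0.52,0,-1,0,0,0,0.61,0.6,0,-1]

```text
time: 11.8
ee_pos: [0.4998, -0.1264, 0.0472]
eef_rot: [0.993, -0.117, -0.001, -0.001]
ft_force: [-4.7, 13.2, 7.8]
width: 0.0005
grip_force: 6.2
```

```bash
python3 -c "
from h import *
print(now())"
```

```text
(11.8, array([-0.02669661, -0.11916055]), np.float64(0.047175787983686955), array([-4.67725841, 13.16183222,  7.78629242]), 0.0005415647354897759)
```

drive_tool:
  series: [0,0,0,0.08,0.07,0.03,-1,0,0,0,0.18,0.14,0.06,-1,0,0,0,0.27,0.2,0.1,-1,0,0,0,0.37,0.26,0.13,-1,0,0,0,0.48,0.31,0.15,-1]

```text
time: 12.22
ee_pos: [0.5147, -0.144, 0.0407]
eef_rot: [0.993, -0.118, -0.001, -0.001]
ft_force: [-8.2, 8.2, 6.8]
width: 0.0007
grip_force: 5.5
```

```bash
python3 -c "
from h import *
print(now())"
```

```text
(12.2167, array([-0.00811166, -0.13274296]), np.float64(0.04069619341628647), array([-8.20699073,  8.16750083,  6.78388335]), 0.0007189497550693154)
```

drive_tool:
  series: [0,0,0,0.11,0.04,0,-1,0,0,0,0.22,0.08,0,-1,0,0,0,0.34,0.11,0,-1,0,0,0,0.45,0.14,0,-1,0,0,0,0.54,0.17,0,-1,0,0,0,0.63,0.18,0,-1,0,0,0,0.72,0.2,0,-1,0,0,0,0.8,0.21,0,-1]

```text
time: 12.88
ee_pos: [0.5431, -0.1599, 0.0399]
eef_rot: [0.993, -0.118, -0.002, -0.001]
ft_force: [-8.2, 6.1, 0.9]
width: 0.0004
grip_force: 4.0
```

```bash
python3 -c "
from h import *
print(now())"
```

```text
(12.8833, array([ 0.02320608, -0.14162813]), np.float64(0.0399306951882896), array([-8.15781564,  6.07471309,  0.90026229]), 0.00042693507437602485)
```

drive_tool:
  series: [0,0,0,0.09,0.01,0,-1,0,0,0,0.18,0.01,0,-1,0,0,0,0.27,0.01,0,-1,0,0,0,0.36,0,0,-1,0,0,0,0.46,-0.01,0,-1,0,0,0,0.55,-0.02,0,-1,0,0,0,0.64,-0.04,0,-1,0,0,0,0.73,-0.06,0,-1,0,0,0,0.83,-0.1,0,-1]

```text
time: 13.63
ee_pos: [0.5785, -0.1657, 0.0408]
eef_rot: [0.993, -0.119, 0.001, 0.0]
ft_force: [-0.1, -0.1, -0.2]
width: 0.0005
grip_force: 0.1
```

```bash
python3 -c "
from h import *
print(now())"
```

```text
(13.6333, array([ 0.05900266, -0.13900022]), np.float64(0.04079919782801304), array([-0.06284297, -0.05112426, -0.20706928]), 0.0005008617552743936)
```

drive_tool:
  series: [0,0,0,-0.3,0,0,-1,0,0,0,-0.8,0,0,-1,0,0,0,-1,0,-0.6,-1,0,0,0,-1,0,-1.5,-1,0,0,0,-1,0,-2.4,-1,0,0,0,-1.5,0.5,-3.2,-1,0,0,0,-1.9,1.3,-3.4,-1,0,0,0,-2.2,2.1,-3.4,-1,0,0,0,-2.5,2.9,-3.4,-1,0,0,0,-2.8,3.7,-3.4,-1]

```text
time: 14.47
ee_pos: [0.4339, -0.2843, 0.1776]
eef_rot: [0.993, -0.118, 0.001, 0.001]
ft_force: [0.2, -0.8, 0.3]
width: 0.0009
grip_force: 0.0
```

drive_tool:
  series: [0,0,0,-0.5,0.8,0,-1,0,0,0,-0.8,1.6,0,-1,0,0,0,-0.8,1.6,0,-1,0,0,0,-0.8,1.6,0,-1]

```text
time: 14.8
ee_pos: [0.3872, -0.3395, 0.177]
eef_rot: [0.993, -0.12, 0.001, 0.001]
ft_force: [0.1, 0.9, -0.6]
width: 0.0004
grip_force: 0.0
```

```bash
python3 -c "
from h import *
print(now())
t=camera('top');a=t[145:245,275:410];b=camera('side')[150:240,260:390]
cv2.imwrite('pics/t7.png',cv2.resize(t[145:245,275:410,::-1],None,fx=5.5,fy=5.5,interpolation=2))
o=cv2.resize(b[:,:,::-1],(742,514),interpolation=2)
cv2.imwrite('pics/c7.png',np.hstack([cv2.resize(x[:,:,::-1],(400,300),interpolation=2) for x in (a,b)]))
w=lambda s,z:proj('top',np.r_[M0@np.array(s)+T0,z])[0]
th=np.radians(235)+1.4
f=lambda p:(p-[275,145])*[400/135,3]
print('lock grip',f(w((.03+.08*np.cos(th),-.06+.08*np.sin(th)),.07)),'rack near edge',f(w((.005,.084),.06)),f(w((.005,.026),.06)))"
```

```text
(14.8, array([-0.08647611, -0.35259099]), np.float64(0.17697521120839954), array([ 0.11351539,  0.93787796, -0.58688095]), 0.0004488908456895756)
lock grip [260.35611431  94.82936939] rack near edge [ 73.93402585 119.47324789] [122.39912521 132.58279148]
```

View pics/c7.png

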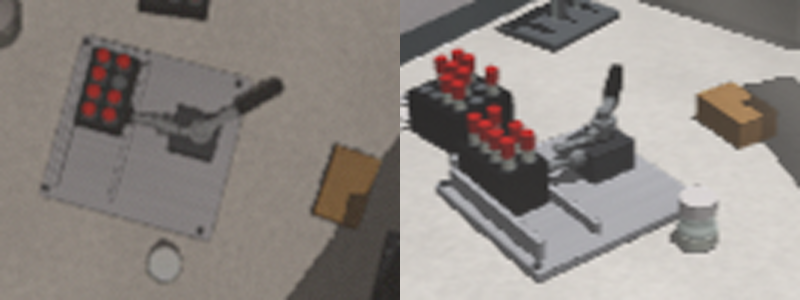

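The lever's grip is at about (258,94), against a predicted (260,95) when locked. The rack's near edge matches the home prediction, and the bystanders are unmoved. Handing in.

```bash
python3 -c "
from bench import r
print(r.close_job())"
```

```text
the job is handed in; nothing more can be done
None
```

The rack is home against the end stop, the lever is locked, and the job was handed in at about 15 s; on the first push the finger slid over the grip and the lever sprang back open, but the second push, made lower, locked it.

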